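# Turn the slide warmer up four clicks and start it

## Task

With a fingertip, push the fin of the slide warmer's dial round clockwise (seen from above) by exactly four clicks from where it stands, stopping at the fourth without ever going past it, and then press the round start button in front of the dial fully down and let it come up again. Only push and press: do not pinch the fin between the fingers, and do not shift or lift any of the things standing about.

Things in the scene. Friction and masses are not known exactly. Their poses are not given: they have to be found in the camera images.
- warmer: low white slide warmer, 160 (x) x 240 (y) x 50 mm high, fixed to the desk. Origin: underside centre; x to its rear (away from the robot), y to its left, z up. A metal warming plate fills its left part; the control panel with dial and start button is its right part (top face 50 mm above the desk)
- microscope: tall white microscope fixed on the desk to the right of the warmer, about 0.5 m long (x), 0.21 m wide (y) and 0.77 m high, its eyepieces reaching toward the robot 0.4 m above the desk; it stands between the arm's start and the work, so swing across with the arm drawn back. Origin: underside, near its middle; it stays where it is
- dial_axis (a point): the dial's axis at the top face of its disc, 61 mm above the desk (20 mm behind and 60 mm right of the warmer's centre); axes as the warmer's. The dial is a grey disc, 86 mm across and 10 mm high, with a round black hub (22 mm across, 26 mm high above the disc) and one black radial fin
- fin_end (a point): outer end of the dial's fin on its top edge, 42 mm from the axis, 26 mm above the disc and 87 mm above the desk; turns with the dial. The fin is an upright black bar 15 mm thick that runs from the hub to 42 mm from the axis and stands 26 mm above the disc, with a white line on top; it points outward. Pushing the flat side face that looks anticlockwise, 7.5 mm from the fin's middle line, turns the dial clockwise
- dial (a joint): dial angle in rad, growing clockwise seen from above. Ten click-stops 20 deg (0.349 rad) apart, at 0, 0.349 ... 3.142; at 0 the fin points to the warmer's left (+y), at 1.571 to its rear (+x), at 3.142 to its right (-y). It rests at one of the first four stops (0 to 1.047) at the start. A push of about 3 to 5 N at the fin's end carries it over a click; past half-way between two stops it snaps forward to the next by itself and stays there
- start_button (a joint): travel of the start button in m: 0 up, 0.005 fully down; spring return, about 1.2 N to start and 4.2 N fully down; pressed from 0.004
- button_top (a point): centre of the top face of the round start button, 25 mm across, standing 10 mm above the panel (60 mm above the desk), 76 mm in front of the dial's axis
- petri_0: round glass dish, 56 mm across and 14 mm high, standing on the warming plate; the point is its underside centre
- eyepiece: microscope eyepiece, 35 mm across, 50 mm high, standing on the desk to the right of the warmer; the point is its underside centre
- cover_box: small lidded box 32x34x18 mm, on the desk to the right of the warmer; the point is its underside centre
- timer: bench timer 58x70x19 mm, on the desk to the left of the warmer; the point is its underside centre
- oil_bottle: small dropper bottle, 26 mm across, 74 mm high, on the desk to the left of the warmer; the point is its underside centre
- forceps: steel forceps 117x14x5 mm lying on the desk to the right of the microscope, away from the work

How it is judged (in metres and radians):
On the way, in this order (a step that is already met when the one before it is completed fails the run):
1. the dial has been turned four clicks clockwise and rests there (distance of fin_end from where it was at the start of the episode between 0.0506 and 0.0573 m and value of joint dial above 1.222 rad and velocity of joint dial between -0.3 and 0.3 rad/s), for 0.2 s.
2. the start button is pressed down (4 mm or more) (value of joint start_button above 0.004 m), for 0.05 s.
At the end, for the whole second after the job is handed in: The dial stands at the fourth stop clockwise from where it began (within 0.3 of a click), at rest, and the start button is up again (within 1 mm) after having been pressed (distance of fin_end from where it was at the start of the episode between 0.0506 and 0.0573 m and value of joint dial above 1.222 rad and value of joint start_button below 0.001 m and velocity of joint dial between -0.2 and 0.2 rad/s); the robot touches nothing.
It fails at once if the dial goes past the fourth click (0.7 of a click beyond) (distance of fin_end from where it was at the start of the episode above 0.0614 m).
It fails at once if the start button is pressed before the dial is set (value of joint start_button above 0.004 m and not (distance of fin_end from where it was at the start of the episode between 0.0506 and 0.0573 m and value of joint dial above 1.222 rad)).
It fails at once if the fin is pinched: fingers press on both its halves with more than 3 N each (contact force between the fingers and dial_c0 above 3 N and contact force between the fingers and dial_c1 above 3 N).
It fails at once if a bystander is shifted by more than 15 mm or lifted (distance of any of petri_0, eyepiece, cover_box, timer, oil_bottle, forceps from where it was at the start of the episode above 0.015 m).
It also fails if it takes over 51 s, if anything falls off the work surface, if the arm or the gripper's body presses on something with over 40 N, if the wrist force passes 120 N, or if a joint passes its speed limit or range.

## Robot

A 6-joint arm with a two-finger parallel gripper is mounted at the origin on a cart in front of the work surface, level with it; the furniture and walls round the work are solid. World frame = base frame: x ahead of the robot, y to its left, z up, the work surface at z = 0. Lengths are in mm, angles in rad, forces in N, time in s.
With the tool pointing down it reaches from about 350 to 975 mm from the base axis. Payload 7.1 kg.
Tool frame: the origin (TCP) lies between the finger pads; the fingertips stand 14 mm ahead of it and the grasp point (between the pads) lies 5 mm behind it; z points along the fingers, y is the direction in which the jaws open and shut (so a half turn about z gives the same grasp; the last joint's range is limited). The gripper opens to 88 mm and grips with 3 to 60 N. Pads are 20 mm wide; open, the fingers measure 115 mm over their backs; the gripper's body (75 mm by 178 mm) begins 61 mm behind the grasp point.
Start: joints at [-1.255, 0.423, 1.63, -0, 1.089, -0.019], TCP at [205.38, -590.275, 236.675] pointing down, gripper open.
Joint ranges: [-3, 3], [-0.9, 2.11], [0.09, 2.58], [-1.31, 4.45], [0.11, 2.69], [-2.54, 2.54]. Speed limits (rad/s): [2.39, 2.39, 3.01, 3.14, 3.14, 3.14].

## Interface

Orientations are given as a rotation vector (axis times angle).
In Python, from workcell import get_obs, get_image, calibration, close_job, regions_of, place_of gives the robot as it stands.
- The arm moves only by the tool move_arm, never from a script. Its argument "deltas" is a list of rows, each a list of 5 numbers: the closure in counts, from 0 (fully open) to 255 (shut), then the shift along the tool's x, y, z in m, then the turn about the tool's z in rad. In form: [[grip, x, y, z, roll], ...]. A call has 1 to 5 rows; each row is the pose to reach, as a shift and turn from the pose commanded when the call began, along the tool's axes at that moment; what a row does not reach only later rows make up. A row lasts 1/12 s, in which the tool goes at most 41.7 mm and 7.16 degrees, less where a joint would pass 70% of its speed; a pose out of reach is approached as far as the arm can. A call with a gripper value outside its range is refused whole. The fingers move at their own pace and stop on an object; the grip force is fixed at half the most. Time passes only in rows, so rows that repeat a pose let the fingers close. It gives the time, the measured TCP pose, the force and the opening at its end, in the units of the state.
- get_obs(): the state, without advancing time (a new reading comes with each control period).
- get_image(name): name is "scene" or "top"; returns the picture (384x512x3 uint8, blue, green, red); there is no depth.
- calibration(name): a dict with "intrinsics" (3x3 intrinsics, pixels), "world_to_cam" (4x4, takes a point from world to camera coordinates). Camera axes: x right, y down, z forward; pixel columns grow to the right and rows downward; lengths in mm; the calibration is good to about 2 mm. A picture is of the moment at which its call begins. calibration takes no time and is no camera call.
- close_job(): hands the job in, once; it reports no verdict.
Trained networks look in the newest picture that a camera, given by its name, has taken for a name from the list of things; names that differ only in an ending like _2 or _b are one class to them, and where a whole thing is asked for, a point or a joint stands for the part that bears it (a point fixed in the world has none). Each returns a list of dicts, best first, with "conf" (0 to 1); they miss things now and then, are a little off and sometimes report something else, mostly with a low value. They report only what shows in the picture. A call takes as long as a camera call.
- regions_of(camera, name): "region" (384x512 bool, what is visible of it).
- place_of(camera, name): "location" ([x, y, z] in mm, in world coordinates, good to about 4 mm: a listed point, or the origin of a listed thing).
The state is a dict: "t": time; "qpos": joint angles; "qvel": joint speeds; "joint_torque": joint torques, N m; "ee_pos": TCP position; "orientation": TCP orientation; "ft_force": force on the tool from outside, world axes, zero at the start; "moment": the same for the moment, N m; "width": finger opening in mm.
Only numpy, scipy, OpenCV 4.12 (cv2) and the standard library are available. Lean on these libraries where they do the work, as an engineer would, in place of code of your own. Each camera call takes 0.05 s, during which the arm holds its last target.

## Working session

There is one attempt and no reset: what is moved stays moved. The work goes in short steps, Python scripts to look and compute and a tool call to move; the robot and the scene stay as the last step left them, time stands still between calls to the robot, and variables do not carry over. Pictures are saved under pics/ and viewed, and the job is handed in when it is done.

Besides the shell and the picture viewer there is one more tool, called by a JSON object that holds its "op" and its "data". move_arm: Moves the arm, as the interface text tells. Its arguments: {"type":"object","properties":{"deltas":{"type":"array","items":{"type":"array","items":{"type":"number"}}}},"required":["deltas"]}

```bash
mkdir -p pics; ls; python3 - <<'E'
from workcell import *
import cv2
o=get_obs();print({k:(o[k]) for k in ('t','qpos','ee_pos','orientation','width','ft_force')})
for n in('scene','top'):
    im=get_image(n);cv2.imwrite(f'pics/{n}0.png',im)
    c=calibration(n);print(n,c)
    for th in('fin_end','dial_axis','button_top','warmer','microscope','petri_0','oil_bottle','eyepiece','cover_box','timer'):
        print(th,[(round(d['conf'],2),[round(float(v)) for v in d['location']]) for d in place_of(n,th)[:2]])
E
```

```text
pics
{'t': 0.0, 'qpos': array([-1.25495206e+00,  4.23824998e-01,  1.63067542e+00,  2.28309789e-07,
        1.08858887e+00, -1.90065939e-02]), 'ee_pos': array([ 205.25005778, -589.78087005,  235.91729828]), 'orientation': array([-3.09620448e+00, -5.23281782e-01,  3.47161659e-04]), 'width': 87.6901379724206, 'ft_force': array([-0.02347034, -0.58126925, -0.55140237])}
scene {'intrinsics': array([[435.08813933,   0.        , 251.90826247],
       [  0.        , 435.08813933, 183.61517239],
       [  0.        ,   0.        ,   1.        ]]), 'world_to_cam': array([[-8.86233897e-01, -4.62974392e-01, -1.56266564e-02,
         5.25682382e+02],
       [-3.37606289e-01,  6.68614992e-01, -6.62552629e-01,
         2.05876151e+02],
       [ 3.17193117e-01, -5.81900941e-01, -7.48852337e-01,
         1.27856113e+03],
       [ 0.00000000e+00,  0.00000000e+00,  0.00000000e+00,
         1.00000000e+00]])}
fin_end [(0.66, [640, 223, 87])]
dial_axis [(0.97, [602, 213, 59])]
button_top [(0.44, [527, 231, 60]), (0.16, [530, -296, 3])]
warmer [(0.61, [592, 273, 2])]
microscope []
petri_0 [(0.49, [651, 341
[... 338 characters left out ...]
[[-1.17097135e-02, -9.99928267e-01,  2.51863127e-03,
         7.17213218e+01],
       [-9.95754583e-01,  1.14307808e-02, -9.13353607e-02,
         5.89132732e+02],
       [ 9.13000190e-02, -3.57744953e-03, -9.95817005e-01,
         1.42188530e+03],
       [ 0.00000000e+00,  0.00000000e+00,  0.00000000e+00,
         1.00000000e+00]])}
fin_end [(0.81, [643, 223, 88])]
dial_axis [(0.58, [601, 215, 63])]
button_top [(0.48, [526, 227, 57])]
warmer [(0.95, [599, 277, 3])]
microscope []
petri_0 [(0.65, [651, 344, 51]), (0.42, [602, 215, 61])]
oil_bottle [(0.56, [681, 430, 1])]
eyepiece [(0.53, [518, 126, -1])]
cover_box [(0.47, [598, 114, -4])]
timer [(0.71, [608, 450, -2]), (0.33, [651, 342, 52])]
```

View pics/scene0.png

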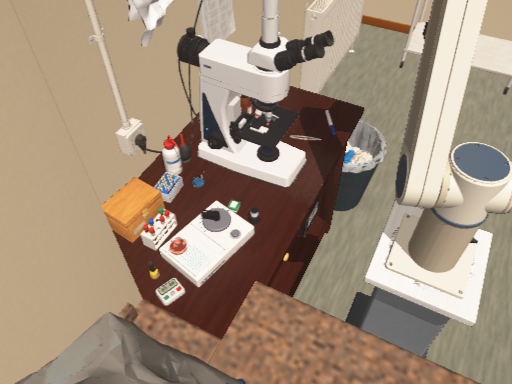

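View pics/top0.png

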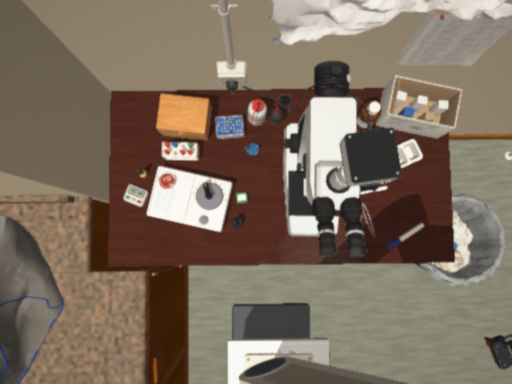

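```bash
cat > h.py <<'E'
import numpy as np,cv2
from workcell import *
def proj(n,P):
    c=calibration(n);P=np.atleast_2d(P).astype(float)
    q=P@c['world_to_cam'][:3,:3].T+c['world_to_cam'][:3,3]
    q=q@c['intrinsics'].T
    return q[:,:2]/q[:,2:]
E
python3 - <<'E'
from h import *
for n in('scene','top'):
    im=cv2.imread(f'pics/{n}0.png')
    print(proj(n,[[602,214,61],[527,229,60],[642,223,87]]))
    c=proj(n,[[590,230,60]])[0].astype(int)
    x0,y0=c-40
    z=cv2.resize(im[y0:y0+80,x0:x0+80],None,fx=7.5,fy=7.5,interpolation=cv2.INTER_CUBIC)
    for psi in(-11,):
        a=np.array([602,214,61.]);y=np.radians(psi)
        X=np.array([np.cos(y),np.sin(y),0]);Y=np.array([-X[1],X[0],0])
        def ln(p,col,cl=True):
            q=((proj(n,p)-[x0,y0]+.5)*7.5).astype(int);cv2.polylines(z,[q],cl,col,1)
        t=np.linspace(0,6.28,40)[:,None]
        ln(a+43*np.cos(t)*X+43*np.sin(t)*Y,(0,0,255))
        ln(a-76*X+12.5*np.cos(t)*X+12.5*np.sin(t)*Y-[0,0,1],(0,255,0))
        o=a-20*X+60*Y-[0,0,11]
        ln(np.array([o+sx*80*X+sy*120*Y for sx,sy in((1,1),(1,-1),(-1,-1),(-1,1))]),(255,0,0))
        for k in(2,3):
            th=np.radians(20*k);d=np.cos(th)*Y+np.sin(th)*X;s=np.array([-d[1],d[0],0]);u=a+[0,0,26]
            ln(np.array([u+7.5*s,u+42*d+7.5*s,u+42*d-7.5*s,u-7.5*s]),(255,255,0) if k==3 else (255,0,255))
    cv2.imwrite(f'pics/{n}z.png',z)
E
```

```text
[[215.7899565  218.87786934]
 [235.32161591 232.12307549]
 [201.92557948 210.85437163]]
[[207.48858213 195.8757372 ]
 [202.71368903 220.12599685]
 [203.63920847 182.01286217]]
```

View pics/scenez.png

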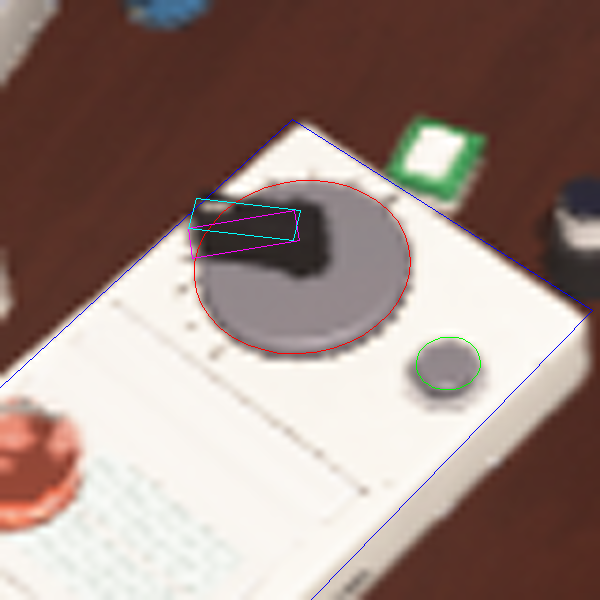

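View pics/topz.png

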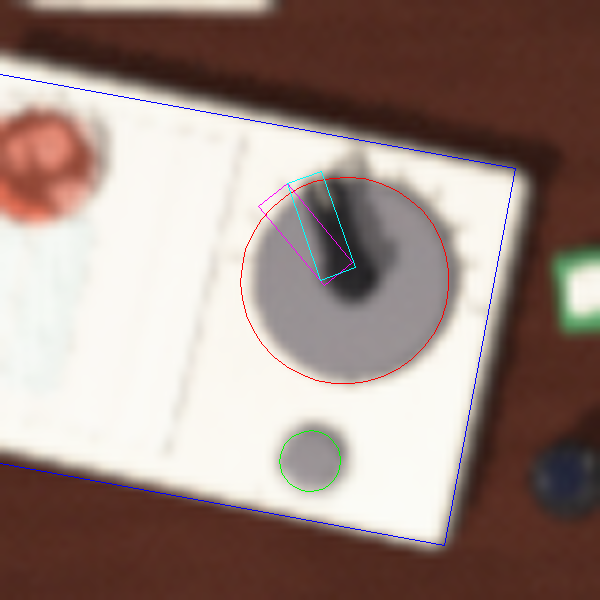

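```bash
cat >> h.py <<'E'
def pose():
    o=get_obs();R=cv2.Rodrigues(np.array(o['orientation']))[0]
    return o['ee_pos'],np.degrees(np.arctan2(R[1,0],R[0,0])),o
def rows(wps,start=None):
    """wps: (x,y,z,tau deg) world; prints shift rows in tool axes, 5 per call"""
    if start is None:
        p,t,_=pose();start=(*p,t)
    cur=start
    for i in range(0,len(wps),5):
        t=np.radians(cur[3]);ex=np.array([np.cos(t),np.sin(t)]);ey=np.array([np.sin(t),-np.cos(t)])
        out=[]
        for w in wps[i:i+5]:
            d=np.array(w[:2])-cur[:2]
            r=-(w[3]-cur[3])
            out.append([255,round(d@ex/1e3,4),round(d@ey/1e3,4),round((cur[2]-w[2])/1e3,4),round(np.radians(r),3)])
        print(out); cur=wps[min(i+4,len(wps)-1)]
def lin(a,b,n): return [tuple(np.array(a)+(np.array(b)-a)*k/n) for k in range(1,n+1)]
E
python3 - <<'E'
from h import *
s=(205.4,-590.3,236.7,19.2)
c,sn=np.cos(np.radians(-71)),np.sin(np.radians(-71))
a=(350*c,350*sn,236.7,109.2)
w=lin(s,a,15)
w+=[(350*np.cos(q),350*np.sin(q),236.7,109.2+np.degrees(q)+71) for q in np.radians(np.linspace(-71,20,21)[1:])]
rows(w,s)
p,t,o=pose();print(p,t,o['t'])
E
```

```text
[[255, np.float64(-0.0001), np.float64(-0.0183), np.float64(0.0), np.float64(-0.105)], [255, np.float64(-0.0001), np.float64(-0.0367), np.float64(0.0), np.float64(-0.209)], [255, np.float64(-0.0002), np.float64(-0.055), np.float64(0.0), np.float64(-0.314)], [255, np.float64(-0.0003), np.float64(-0.0733), np.float64(0.0), np.float64(-0.419)], [255, np.float64(-0.0004), np.float64(-0.0917), np.float64(0.0), np.float64(-0.524)]]
[[255, np.float64(0.0091), np.float64(-0.0159), np.float64(0.0), np.float64(-0.105)], [255, np.float64(0.0182), np.float64(-0.0318), np.float64(0.0), np.float64(-0.209)], [255, np.float64(0.0273), np.float64(-0.0477), np.float64(0.0), np.float64(-0.314)], [255, np.float64(0.0364), np.float64(-0.0637), np.float64(0.0), np.float64(-0.419)], [255, np.float64(0.0455), np.float64(-0.0796), np.float64(0.0), np.float64(-0.524)]]
[[255, np.float64(0.0158), np.float64(-0.0092), np.float64(0.0), np.float64(-0.105)], [255, np.float64(0.0317), np.float64(-0.0185), np.float64(0.0), np.float64(-0.209)], [255, np.float64(0.0475), np.float64(-0.0277), np.float64(0.0), np.float6
[... 1048 characters left out ...]
64(0.0042), np.float64(0.0554), 0.0, np.float64(-0.159)], [255, np.float64(0.0096), np.float64(0.0826), 0.0, np.float64(-0.238)], [255, np.float64(0.0171), np.float64(0.1094), 0.0, np.float64(-0.318)], [255, np.float64(0.0268), np.float64(0.1354), 0.0, np.float64(-0.397)]]
[[255, np.float64(0.001), np.float64(0.0278), 0.0, np.float64(-0.079)], [255, np.float64(0.0042), np.float64(0.0554), 0.0, np.float64(-0.159)], [255, np.float64(0.0096), np.float64(0.0826), 0.0, np.float64(-0.238)], [255, np.float64(0.0171), np.float64(0.1094), 0.0, np.float64(-0.318)], [255, np.float64(0.0268), np.float64(0.1354), 0.0, np.float64(-0.397)]]
[ 205.38553762 -590.26330593  236.66418376] 19.184067853049978 1.1
```

{"op": "move_arm", "data": {"deltas": [[255, 0, -0.018, 0, -0.105], [255, 0, -0.037, 0, -0.209], [255, 0, -0.055, 0, -0.314], [255, 0, -0.073, 0, -0.419], [255, 0, -0.092, 0, -0.524]]}}

```text
t: 1.52
ee_pos: [174.9, -502.7, 236.7]
orientation: [2.853, 1.315, -0.0]
ft_force: [-0.8, 0.1, -0.3]
width: 58.4
```

```bash
python3 -c "
from h import *
p,t,o=pose();print(p,t,o['qpos'],o['width'])"
```

```text
[ 174.90632006 -502.70350845  236.68489224] 49.50339726026651 [-1.25831462e+00  2.87457836e-01  1.83479871e+00 -2.16034941e-05
  1.01910644e+00 -5.51504255e-01] 58.364215589785964
```

{"op": "move_arm", "data": {"deltas": [[255, 0.009, -0.016, 0, -0.105], [255, 0.018, -0.032, 0, -0.209], [255, 0.027, -0.048, 0, -0.314], [255, 0.036, -0.064, 0, -0.419], [255, 0.0455, -0.08, 0, -0.524]]}}

```text
t: 1.93
ee_pos: [144.0, -415.9, 236.8]
orientation: [2.415, 2.009, -0.0]
ft_force: [0.3, 0.1, 0.0]
width: 24.5
```

{"op": "move_arm", "data": {"deltas": [[255, 0.016, -0.009, 0, -0.105], [255, 0.032, -0.018, 0, -0.209], [255, 0.0475, -0.028, 0, -0.314], [255, 0.063, -0.037, 0, -0.419], [255, 0.079, -0.046, 0, -0.524]]}}

```text
t: 2.35
ee_pos: [113.6, -329.7, 236.8]
orientation: [1.812, 2.566, -0.0]
ft_force: [0.2, 0.8, 0.2]
width: 0.1
```

```bash
python3 -c "
from h import *
p,t,o=pose();print(p,t,o['qpos'],o['width'])
cv2.imwrite('pics/s1.png',get_image('scene'))"
```

```text
[ 113.59294526 -329.73175091  236.78326836] 109.54277984008444 [-1.27314396e+00 -5.19835183e-03  2.19098905e+00 -1.91290542e-05
  9.55352396e-01 -1.61421876e+00] 0.10450257852014626
```

View pics/s1.png

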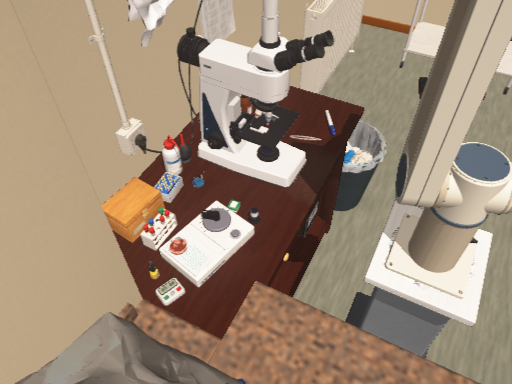

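{"op": "move_arm", "data": {"deltas": [[255, 0.001, 0.028, 0, -0.079], [255, 0.004, 0.055, 0, -0.159], [255, 0.0096, 0.083, 0, -0.238], [255, 0.017, 0.109, 0, -0.318], [255, 0.027, 0.135, 0, -0.397]]}}

```text
t: 2.82
ee_pos: [233.9, -260.4, 237.1]
orientation: [1.275, 2.87, -0.001]
ft_force: [0.6, 0.3, -0.2]
width: 0.4
```

{"op": "move_arm", "data": {"deltas": [[255, 0.001, 0.028, 0, -0.079], [255, 0.004, 0.055, 0, -0.159], [255, 0.0096, 0.083, 0, -0.238], [255, 0.017, 0.109, 0, -0.318], [255, 0.027, 0.135, 0, -0.397]]}}

```text
t: 3.23
ee_pos: [316.1, -149.3, 237.1]
orientation: [0.683, 3.065, -0.001]
ft_force: [0.3, -0.7, 0.2]
width: 0.8
```

```bash
python3 -c "
from h import *
p,t,o=pose();print(p,t,o['qpos'],o['ft_force'])
cv2.imwrite('pics/s2.png',np.hstack([get_image('scene')[:,:300],get_image('top')[:,:450]]))"
```

```text
[ 316.1367077  -149.29533977  237.0561969 ] 154.88276300375128 [-4.75234083e-01 -4.63532419e-03  2.18965469e+00 -1.65551191e-05
  9.55158286e-01 -1.60764233e+00] [ 0.29519827 -0.69542072  0.2432128 ]
```

View pics/s2.png

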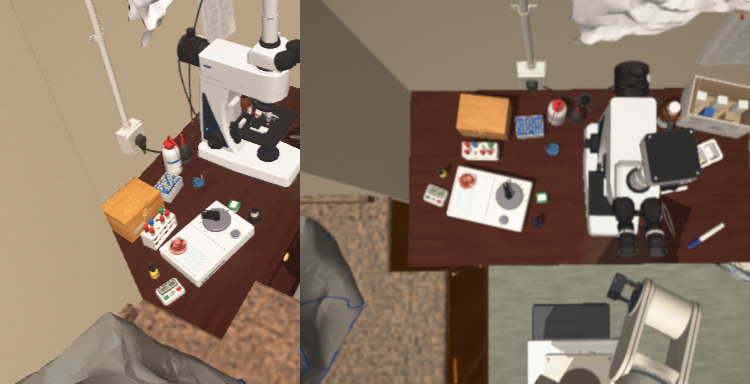

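{"op": "move_arm", "data": {"deltas": [[255, 0.001, 0.028, 0, -0.079], [255, 0.004, 0.055, 0, -0.159], [255, 0.0096, 0.083, 0, -0.238], [255, 0.017, 0.109, 0, -0.318], [255, 0.027, 0.135, 0, -0.397]]}}

```text
t: 3.75
ee_pos: [348.7, -16.0, 237.0]
orientation: [0.068, 3.14, -0.0]
ft_force: [0.1, -0.5, -1.3]
width: 0.3
```

{"op": "move_arm", "data": {"deltas": [[255, 0.001, 0.028, 0, -0.079], [255, 0.004, 0.055, 0, -0.159], [255, 0.0096, 0.083, 0, -0.238], [255, 0.017, 0.109, 0, -0.318], [255, 0.027, 0.135, 0, -0.397]]}}

```text
t: 4.17
ee_pos: [327.4, 120.4, 237.0]
orientation: [-0.553, 3.091, -0.0]
ft_force: [0.5, 0.9, -0.6]
width: 0.4
```

```bash
python3 - <<'E'
from h import *
p,t,o=pose();print(p,t,o['qpos'],o['t'])
# target above contact-approach
A=np.array([602,212.5]);psi=-11
f=np.radians(79-60);d=np.array([np.cos(f),np.sin(f)]);n=np.array([-d[1],d[0]])
g=A+32*d+(7.5+13.5+10)*n;print(g)
rows(lin((*p,t if t>0 else t+360),(g[0],g[1],160,199),10),(*p,t if t>0 else t+360))
E
```

```text
[327.40187001 120.38443238 236.98832251] -159.70966532394644 [ 3.18465689e-01 -5.77997163e-03  2.19098261e+00 -3.38013645e-04
  9.55224594e-01 -1.60626858e+00] 4.1667
[622.16398163 252.22925679]
[[255, np.float64(-0.0322), np.float64(0.0021), np.float64(0.0077), np.float64(0.002)], [255, np.float64(-0.0644), np.float64(0.0043), np.float64(0.0154), np.float64(0.005)], [255, np.float64(-0.0967), np.float64(0.0064), np.float64(0.0231), np.float64(0.007)], [255, np.float64(-0.1289), np.float64(0.0086), np.float64(0.0308), np.float64(0.009)], [255, np.float64(-0.1611), np.float64(0.0107), np.float64(0.0385), np.float64(0.011)]]
[[255, np.float64(-0.0322), np.float64(0.0025), np.float64(0.0077), np.float64(0.002)], [255, np.float64(-0.0644), np.float64(0.005), np.float64(0.0154), np.float64(0.005)], [255, np.float64(-0.0966), np.float64(0.0075), np.float64(0.0231), np.float64(0.007)], [255, np.float64(-0.1288), np.float64(0.01), np.float64(0.0308), np.float64(0.009)], [255, np.float64(-0.161), np.float64(0.0125), np.float64(0.0385), np.float64(0.011)]]
```

{"op": "move_arm", "data": {"deltas": [[255, -0.032, 0.002, 0.008, 0.002], [255, -0.064, 0.004, 0.015, 0.005], [255, -0.097, 0.006, 0.023, 0.007], [255, -0.129, 0.009, 0.031, 0.009], [255, -0.161, 0.011, 0.0385, 0.011]]}}

```text
t: 4.58
ee_pos: [476.0, 185.7, 197.6]
orientation: [-0.531, 3.096, -0.0]
ft_force: [0.8, 0.3, -0.0]
width: 0.9
```

{"op": "move_arm", "data": {"deltas": [[255, -0.032, 0.0025, 0.008, 0.002], [255, -0.064, 0.005, 0.015, 0.005], [255, -0.097, 0.0075, 0.023, 0.007], [255, -0.129, 0.01, 0.031, 0.009], [255, -0.161, 0.0125, 0.0385, 0.011]]}}

```text
t: 5.0
ee_pos: [623.6, 250.9, 158.8]
orientation: [0.513, -3.099, 0.0]
ft_force: [-0.3, 0.4, 0.2]
width: 0.5
```

```bash
python3 - <<'E'
from h import *
p,t,o=pose();print(p,t,o['qpos'],o['t'])
def z(n,c,h=40):
    x,y=proj(n,[c])[0].astype(int)
    return cv2.resize(get_image(n)[y-h:y+h,x-h:x+h],(400,400),interpolation=cv2.INTER_CUBIC)
cv2.imwrite('pics/s3.png',np.hstack([z('scene',[610,220,80]),z('top',[610,220,80])]))
E
```

```text
[623.6143502  250.86308012 158.77489629] -161.199561739457 [ 3.64867167e-01  5.78675053e-01  1.56892878e+00 -2.91564418e-04
  9.94237359e-01 -1.53389976e+00] 5.0
```

View pics/s3.png

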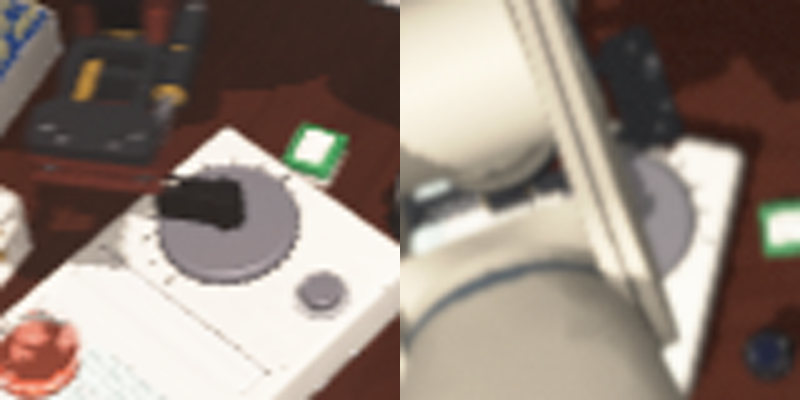

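```bash
cat >> h.py <<'E'
def zoom(n,c,f,h=40,s=600,pts=[]):
    x,y=proj(n,[c])[0].astype(int)
    im=cv2.resize(get_image(n)[y-h:y+h,x-h:x+h],(s,s),interpolation=cv2.INTER_CUBIC)
    for p in pts:
        q=(proj(n,[p])[0]-[x-h,y-h]+.5)*s/2/h
        cv2.circle(im,tuple(q.astype(int)),4,(0,255,0),1)
    cv2.imwrite(f,im)
E
python3 - <<'E'
from h import *
p,t,o=pose()
print(proj('scene',[p,p-[0,0,14]]))
zoom('scene',[610,220,120],'pics/s4.png',60,pts=[p,p-[0,0,14]])
E
```

```text
[[198.97128313 204.58645841]
 [199.5029996  207.70713026]]
```

View pics/s4.png

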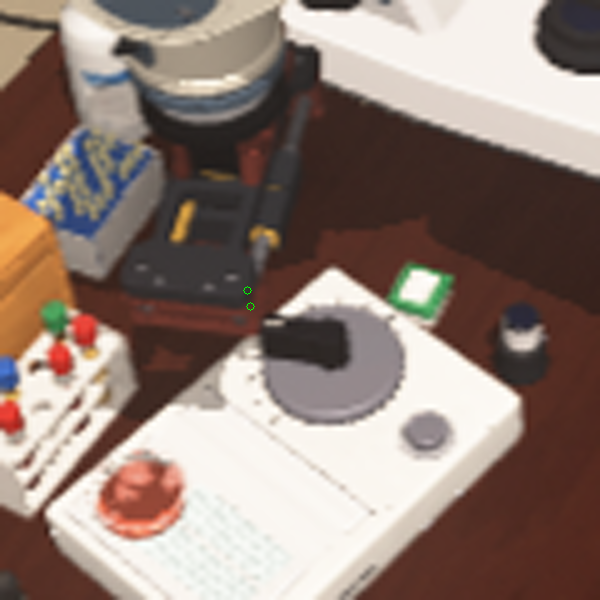

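```bash
python3 - <<'E'
from h import *
p,t,o=pose()
pts=[p-[0,0,14],p+[0,0,61],p+[0,0,150]]
print(proj('top',pts),proj('scene',pts))
zoom('scene',[620,240,190],'pics/s5.png',50,800,pts=pts)
zoom('top',[620,220,160],'pics/t5.png',60,pts=pts)
E
```

```text
[[191.96854614 185.99582007]
 [188.26486543 182.67108749]
 [183.25687493 178.17549769]] [[200.3525505  207.71811372]
 [197.43219058 190.33875339]
 [193.57959928 167.41158889]]
```

View pics/s5.png

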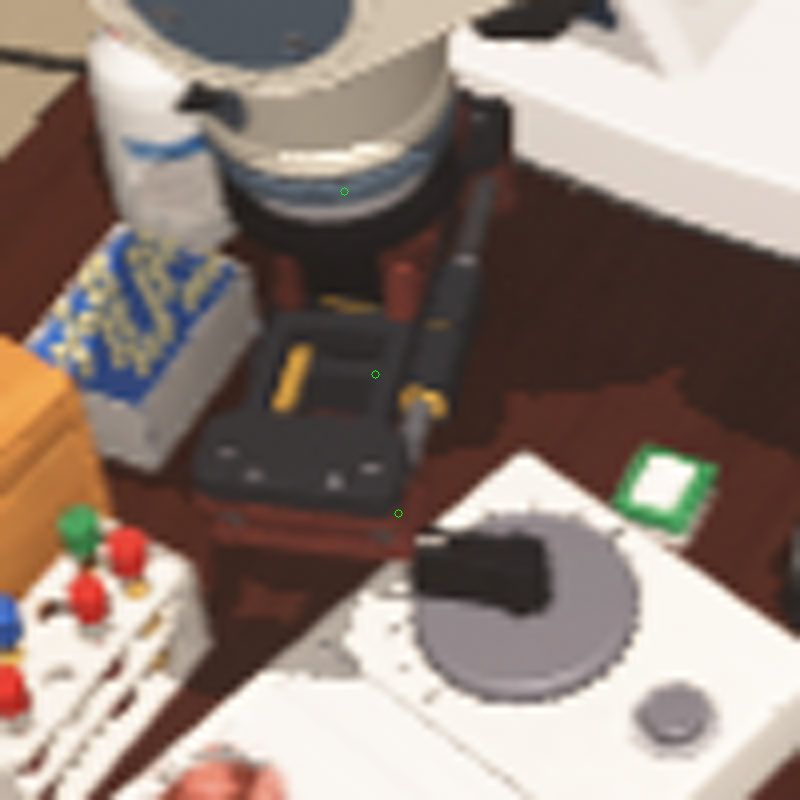

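View pics/t5.png

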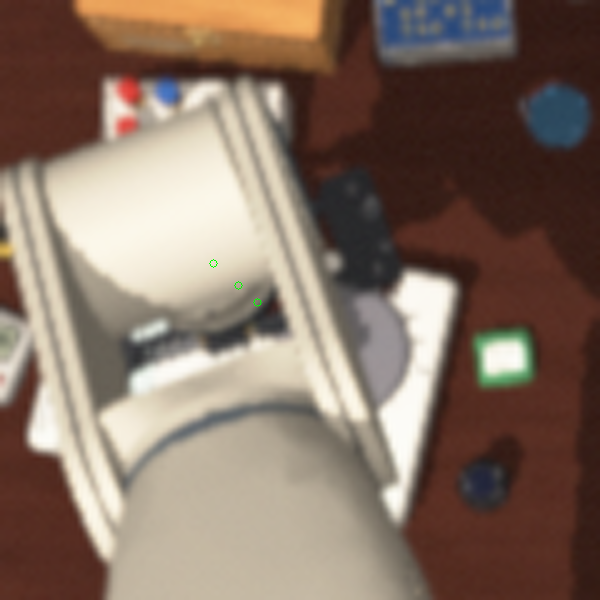

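{"op": "move_arm", "data": {"deltas": [[255, 0.001, 0.001, 0.02, 0], [255, 0.001, 0.001, 0.04, 0], [255, 0.001, 0.001, 0.06, 0], [255, 0.001, 0.001, 0.077, 0], [255, 0.001, 0.001, 0.077, 0]]}}

```text
t: 5.67
ee_pos: [617.2, 250.3, 80.1]
orientation: [0.516, -3.093, 0.002]
ft_force: [-0.1, -0.1, -0.6]
width: 0.9
```

```bash
cat >> h.py <<'E'
A=np.array([602,212.5]);PSI=-11
def tip(th,r=32,gap=0,half=13.5):
    f=np.radians(90+PSI-th);d=np.array([np.cos(f),np.sin(f)]);n=np.array([-d[1],d[0]])
    return A+r*d+(7.5+half+gap)*n, 180+90+PSI-th
E
python3 - <<'E'
from h import *
p,t,o=pose();print(p,t%360,o['t'],o['ft_force'])
# implied clearance
f=np.radians(19);d=np.array([np.cos(f),np.sin(f)]);n=np.array([-d[1],d[0]])
v=p[:2]-A;print(v@d,v@n-21)
zoom('scene',[610,220,100],'pics/s6.png',40,600,pts=[])
E
```

```text
[617.181888   250.33396111  80.09285825] 198.9228351939574 5.6667 [-0.06036488 -0.094419   -0.62964626]
26.67229001245 9.829973762744096
```

View pics/s6.png

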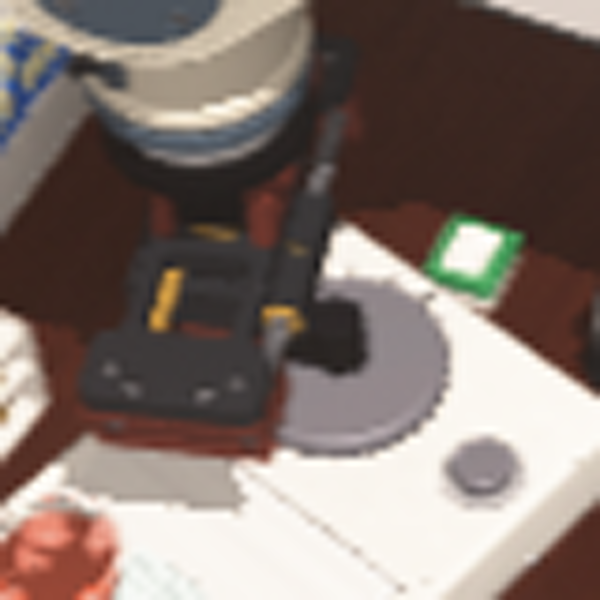

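{"op": "move_arm", "data": {"deltas": [[255, 0, 0, 0, 0], [255, 0, 0, 0, 0]]}}

```text
t: 5.88
ee_pos: [620.9, 252.1, 84.5]
orientation: [-0.517, 3.097, 0.001]
ft_force: [0.5, 0.5, -0.2]
width: 0.7
```

```bash
python3 - <<'E'
from h import *
for i in range(3):
    p,t,o=pose();print(p,t%360,o['t'],o['ft_force'],o['qvel'].round(3));get_image('top')
E
```

```text
[620.86263154 252.07325105  84.48119842] 198.95803961850646 5.8833 [ 0.51343145  0.53583817 -0.23844628] [ 0.002 -0.    -0.006  0.001 -0.003  0.   ]
[621.01612665 252.18943356  84.50566157] 198.96215483953384 5.9333 [-0.16342428  0.12696543 -0.40936515] [ 0.001  0.006 -0.001  0.    -0.    -0.001]
[621.00937815 252.21609465  84.38958447] 198.96728136225576 5.9833 [ 0.05637895 -0.07595373 -0.25960956] [ 0.001  0.007  0.001  0.    -0.003  0.001]
```

```bash
python3 - <<'E'
from h import *
s=(621,252.2,84.4,199.)
w=[]
g,t=tip(60,32,3); w+=lin(s,(*g,84.4,t),5)
for th in np.linspace(60,135,26): 
    g,t=tip(th,32,0); w.append((*g,84.4,t))
rows(w,s)
E
```

```text
[[255, np.float64(-0.0002), np.float64(-0.0015), np.float64(0.0), np.float64(-0.0)], [255, np.float64(-0.0004), np.float64(-0.0029), np.float64(0.0), np.float64(-0.0)], [255, np.float64(-0.0007), np.float64(-0.0044), np.float64(0.0), np.float64(-0.0)], [255, np.float64(-0.0009), np.float64(-0.0059), np.float64(0.0), np.float64(-0.0)], [255, np.float64(-0.0011), np.float64(-0.0074), np.float64(0.0), np.float64(-0.0)]]
[[255, np.float64(-0.0), np.float64(-0.003), np.float64(0.0), np.float64(-0.0)], [255, np.float64(-0.0011), np.float64(-0.0047), np.float64(0.0), np.float64(0.052)], [255, np.float64(-0.002), np.float64(-0.0065), np.float64(0.0), np.float64(0.105)], [255, np.float64(-0.0029), np.float64(-0.0083), np.float64(0.0), np.float64(0.157)], [255, np.float64(-0.0037), np.float64(-0.0101), np.float64(0.0), np.float64(0.209)]]
[[255, np.float64(-0.0011), np.float64(-0.0017), 0.0, np.float64(0.052)], [255, np.float64(-0.002), np.float64(-0.0035), 0.0, np.float64(0.105)], [255, np.float64(-0.0029), np.float64(-0.0053), 0.0, np.float64(0.157)], [255, np.float64(-0.0037), np.float64(-0
[... 570 characters left out ...]
p.float64(-0.0035), 0.0, np.float64(0.105)], [255, np.float64(-0.0029), np.float64(-0.0053), 0.0, np.float64(0.157)], [255, np.float64(-0.0037), np.float64(-0.0071), 0.0, np.float64(0.209)], [255, np.float64(-0.0043), np.float64(-0.009), 0.0, np.float64(0.262)]]
[[255, np.float64(-0.0011), np.float64(-0.0017), 0.0, np.float64(0.052)], [255, np.float64(-0.002), np.float64(-0.0035), 0.0, np.float64(0.105)], [255, np.float64(-0.0029), np.float64(-0.0053), 0.0, np.float64(0.157)], [255, np.float64(-0.0037), np.float64(-0.0071), 0.0, np.float64(0.209)], [255, np.float64(-0.0043), np.float64(-0.009), 0.0, np.float64(0.262)]]
[[255, np.float64(-0.0011), np.float64(-0.0017), 0.0, np.float64(0.052)]]
```

{"op": "move_arm", "data": {"deltas": [[255, 0, -0.0015, 0, 0], [255, -0.0004, -0.003, 0, 0], [255, -0.0007, -0.0045, 0, 0], [255, -0.001, -0.006, 0, 0], [255, -0.001, -0.0075, 0, 0]]}}

```text
t: 6.45
ee_pos: [623.8, 245.1, 82.7]
orientation: [-0.518, 3.099, -0.0]
ft_force: [-0.8, -0.2, 0.9]
width: 0.6
```

{"op": "move_arm", "data": {"deltas": [[255, 0, -0.001, 0, 0], [255, 0, -0.002, 0, 0], [255, 0, -0.003, 0, 0], [255, 0, -0.003, 0, 0]]}}

```text
t: 6.78
ee_pos: [624.7, 242.2, 82.6]
orientation: [0.518, -3.099, 0.0]
ft_force: [-0.2, 0.3, -0.0]
width: 0.5
```

```bash
python3 - <<'E'
from h import *
p,t,o=pose();print(p,t%360,tip(60))
f=np.radians(19);n=np.array([-np.sin(f),np.cos(f)])
for i in range(6):
    print(o['ft_force'],o['ft_force'][:2]@n, o['moment']); get_image('top');p,t,o=pose()
zoom('scene',[610,220,100],'pics/s7.png',40,600,pts=[])
E
```

```text
[624.66611222 242.23969588  82.62511959] 198.97025996962896 (array([625.41966318, 242.77407103]), 199)
[-0.22639841  0.33491483 -0.03750998] 0.3903763095501536 [ 0.11680577 -0.10707964 -0.03613296]
[0.90663848 0.63266958 0.73597983] 0.30302822233612453 [ 0.07761776 -0.14614582  0.07605234]
[ 0.47850239  0.19866844 -0.00782552] 0.03205955896941937 [ 0.02612521 -0.10533536  0.01762463]
[ 0.46684841  0.5006336  -0.15411816] 0.3213673906306995 [ 0.10758526 -0.10384458 -0.03826859]
[ 0.25724873  0.9890179  -0.05007507] 0.851382806068171 [ 0.07811393 -0.07675928  0.00206695]
[ 0.38077253 -0.67577019 -0.66788817] -0.7629206750056412 [ 0.07899758 -0.12737954  0.01778335]
```

View pics/s7.png

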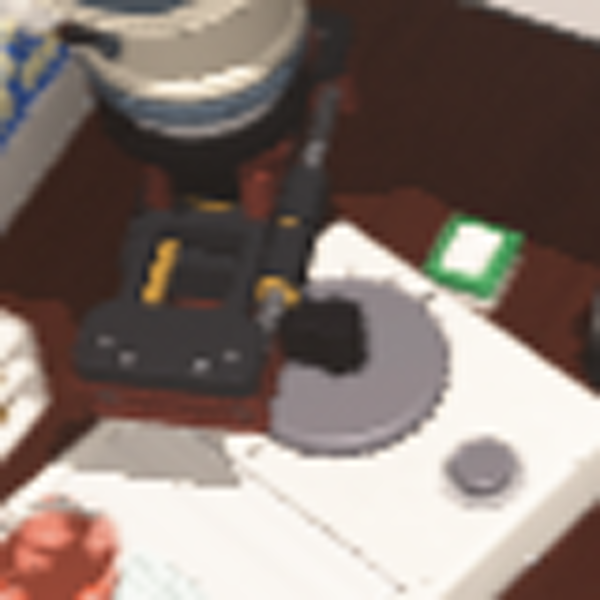

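{"op": "move_arm", "data": {"deltas": [[255, 0, -0.0005, 0, 0], [255, 0, -0.001, 0, 0], [255, 0, -0.001, 0, 0]]}}

```text
t: 7.38
ee_pos: [625.0, 241.4, 82.7]
orientation: [0.518, -3.099, 0.0]
ft_force: [-0.8, 0.4, 0.1]
width: 0.4
```

{"op": "move_arm", "data": {"deltas": [[255, 0, -0.0005, 0, 0], [255, 0, -0.001, 0, 0], [255, 0, -0.001, 0, 0]]}}

```text
t: 7.63
ee_pos: [625.3, 240.5, 82.7]
orientation: [0.518, -3.099, -0.0]
ft_force: [-0.4, -0.7, -0.0]
width: 0.5
```

{"op": "move_arm", "data": {"deltas": [[255, 0, -0.0005, 0, 0], [255, 0, -0.001, 0, 0], [255, 0, -0.001, 0, 0]]}}

```text
t: 7.88
ee_pos: [625.7, 239.5, 82.7]
orientation: [-0.518, 3.099, 0.0]
ft_force: [-0.3, -0.6, 0.1]
width: 0.3
```

{"op": "move_arm", "data": {"deltas": [[255, 0, -0.0005, 0, 0], [255, 0, -0.001, 0, 0], [255, 0, -0.001, 0, 0]]}}

```text
t: 8.13
ee_pos: [626.0, 238.6, 82.7]
orientation: [-0.518, 3.099, 0.0]
ft_force: [-0.1, -0.1, 0.0]
width: 0.7
```

{"op": "move_arm", "data": {"deltas": [[255, 0, -0.0005, 0, 0], [255, 0, -0.001, 0, 0], [255, 0, -0.001, 0, 0]]}}

```text
t: 8.38
ee_pos: [626.3, 237.6, 82.7]
orientation: [0.518, -3.099, 0.0]
ft_force: [-0.3, -0.1, 0.9]
width: 0.8
```

{"op": "move_arm", "data": {"deltas": [[255, 0, -0.0005, 0, 0], [255, 0, -0.001, 0, 0], [255, 0, -0.001, 0, 0]]}}

```text
t: 8.63
ee_pos: [626.6, 236.8, 82.7]
orientation: [0.518, -3.099, -0.0]
ft_force: [-0.9, 0.9, -0.9]
width: 0.5
```

```bash
python3 - <<'E'
from h import *
p,t,o=pose()
f=np.radians(19);n=np.array([-np.sin(f),np.cos(f)]);d=np.array([n[1],-n[0]])
v=p[:2]-A;print(v@d,v@n-21)
for i in range(6):
    print(o['ft_force'],o['ft_force'][:2]@n); get_image('top');p,t,o=pose()
zoom('scene',[610,220,100],'pics/s8.png',40,600,pts=[])
E
```

```text
31.14125343585 -6.0650711391056245
[-0.85811525  0.93042906 -0.90311606] 1.1591129558164452
[ 0.32732614 -0.13227067  0.45267234] -0.23163134741271532
[ 0.08645653 -0.22180364  0.23991596] -0.23786695424437818
[ 0.41380956 -0.20581554  0.02528569] -0.3293256261481167
[-0.55744801  0.65788799  0.46428332] 0.8035326363617091
[-0.84939143  0.21100514  0.88549296] 0.476044081463013
```

View pics/s8.png

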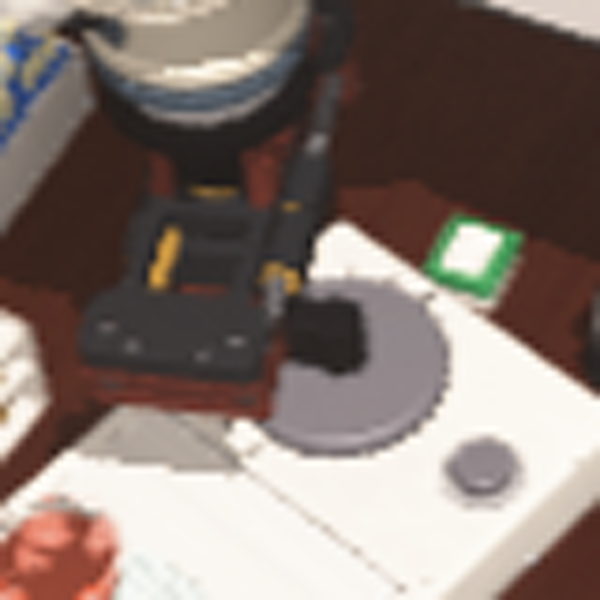

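{"op": "move_arm", "data": {"deltas": [[255, 0, -0.0005, 0, 0], [255, 0, -0.001, 0, 0], [255, 0, -0.001, 0, 0]]}}

```text
t: 9.23
ee_pos: [626.8, 236.4, 82.7]
orientation: [-0.518, 3.099, 0.001]
ft_force: [-1.3, 4.5, -0.7]
width: 0.5
```

{"op": "move_arm", "data": {"deltas": [[255, 0, -0.0005, 0, 0], [255, 0, -0.001, 0, 0], [255, 0, -0.001, 0, 0]]}}

```text
t: 9.48
ee_pos: [627.3, 235.5, 82.7]
orientation: [-0.518, 3.098, 0.001]
ft_force: [-1.0, 4.3, -0.7]
width: 0.5
```

{"op": "move_arm", "data": {"deltas": [[255, 0, -0.0005, 0, 0], [255, 0, -0.001, 0, 0], [255, 0, -0.001, 0, 0]]}}

```text
t: 9.73
ee_pos: [628.0, 233.7, 82.8]
orientation: [-0.518, 3.098, -0.001]
ft_force: [0.5, 2.3, -1.4]
width: 0.8
```

```bash
python3 - <<'E'
from h import *
p,t,o=pose()
f=np.radians(19);n=np.array([-np.sin(f),np.cos(f)]);d=np.array([n[1],-n[0]])
v=p[:2]-A;print(v@d,v@n-21)
for i in range(6):
    print(o['ft_force'],o['ft_force'][:2]@n); get_image('top');p,t,o=pose()
E
```

```text
31.491905171773922 -9.384010441687842
[ 0.53407866  2.32480369 -1.38812694] 2.024266072705545
[ 1.11038113  0.51311067 -0.69474579] 0.1236509331999634
[ 0.10658602 -0.37199945  0.22004829] -0.3864334098864087
[ 0.18289875  0.09176628 -0.36425665] 0.027220711605089765
[-0.49212343 -0.47830845 -0.12172884] -0.2920298032961617
[-0.21301348 -0.20733979 -0.23210118] -0.1266932187158443
```

```bash
python3 - <<'E'
from h import *
zoom('scene',[610,220,80],'pics/s9.png',30,600,pts=[])
print([(d['conf'],d['location'].round(1) if hasattr(d['location'],'round') else d['location']) for d in place_of('scene','fin_end')])
E
```

```text
[(0.64, [644.6, 207.8, 86.3])]
```

View pics/s9.png

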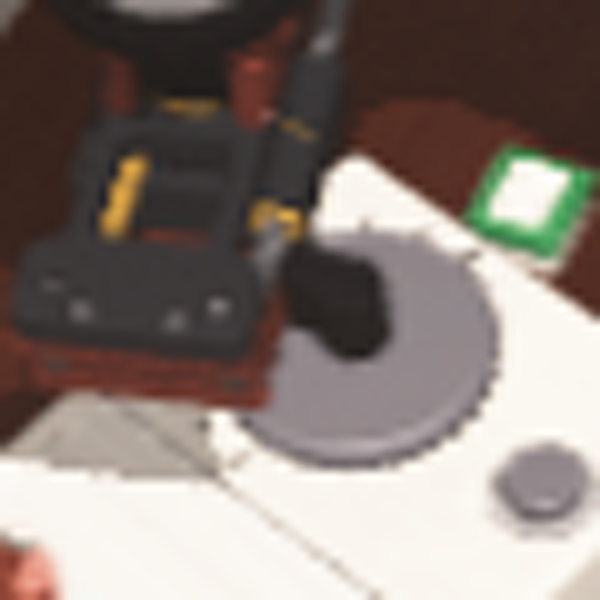

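```bash
cat > fit.py <<'E'
from h import *
from scipy.optimize import minimize
def sil(n,ax,ay,ang,S=8,o=None,h=25):
    m=np.zeros((2*h*S,2*h*S),np.uint8)
    f=np.radians(ang);d=np.array([np.cos(f),np.sin(f),0]);s=np.array([-d[1],d[0],0]);a=np.array([ax,ay,61.])
    box=np.array([a+r*d+w*s+[0,0,z] for r in(0,42) for w in(-7.5,7.5) for z in(0,26)])
    t=np.linspace(0,2*np.pi,24)
    cyl=np.array([a+[11*np.cos(q),11*np.sin(q),z] for q in t for z in(0,26)])
    for P in(box,cyl):
        q=((proj(n,P)-o+.5)*S).astype(np.int32)
        cv2.fillConvexPoly(m,cv2.convexHull(q),255)
    return cv2.resize(m,(2*h,2*h),interpolation=cv2.INTER_AREA)/255.
for n,thr in(('scene',0),('top',0)):
    im=cv2.cvtColor(cv2.imread(f'pics/{n}0.png'),cv2.COLOR_BGR2GRAY).astype(float)
    c=proj(n,[[610,214,70]])[0].astype(int);h=25;o=c-h
    g=im[o[1]:o[1]+50,o[0]:o[0]+50]
    # darkness: 0 at disc grey(145), 1 at black(30)
    D=np.clip((135-g)/100,0,1)
    # keep only near the dial
    yy,xx=np.mgrid[:50,:50]; pc=proj(n,[[610,214,70]])[0]-o
    D=D*(np.hypot(xx-pc[0],yy-pc[1])<20)
    if n=='top':
        D=(np.clip((75-g)/45,0,1))*(np.hypot(xx-pc[0],yy-pc[1])<20)
    best=[]
    for ang in np.arange(6,28,2):
        def cost(v): return ((sil(n,v[0],v[1],ang,o=o)-D)**2).sum()
        r=minimize(cost,[602,213],method='Nelder-Mead',options=dict(initial_simplex=[[602,213],[606,213],[602,217]],xatol=.2,fatol=.05))
        best.append((r.fun.round(2),ang,r.x.round(1)))
    best.sort(key=lambda b:b[0]);print(n,best[:5])
# disc/axis + button
E
python3 fit.py
python3 - <<'E'
from h import *
print([(n,t,[(round(d['conf'],2),np.round(d['location'],1)) for d in place_of(n,t)[:1]]) for n in('scene',) for t in('dial_axis','button_top','warmer','fin_end')])
E
```

```text
scene [(np.float64(156.98), np.int64(14), array([603.8, 211.6])), (np.float64(157.12), np.int64(16), array([603.7, 211.4])), (np.float64(157.25), np.int64(12), array([603.6, 211.8])), (np.float64(157.57), np.int64(18), array([604. , 210.8])), (np.float64(157.88), np.int64(10), array([603.5, 212.2]))]
top [(np.float64(60.01), np.int64(22), array([603.2, 207.5])), (np.float64(60.66), np.int64(24), array([603.5, 207. ])), (np.float64(60.77), np.int64(20), array([605.1, 208.7])), (np.float64(60.96), np.int64(16), array([602.8, 208.8])), (np.float64(61.02), np.int64(26), array([605.4, 207.7]))]
[('scene', 'dial_axis', [(0.7, array([598.7, 213.5,  61.4]))]), ('scene', 'button_top', [(0.4, array([529.5, 228.6,  58.8]))]), ('scene', 'warmer', [(0.61, array([593.2, 272.8,   0. ]))]), ('scene', 'fin_end', [(0.64, array([644.6, 207.8,  86.3]))])]
```

```bash
sed -i 's/^A=.*/A=np.array([603,211.5]);PSI=-13/; s/half=13.5/half=10/' h.py; python3 - <<'E'
from h import *
p,t,o=pose();print(p,t%360,o['t'],o['ft_force'])
s=(*p,t%360)
print(tip(70),tip(75))
w=[]
g,t=tip(74); w+=lin(s,(*g,82.6,t),5)
for th in np.r_[76:135:2]:
    g,t=tip(th); w.append((*g,82.6,t))
rows(w[:25],s)
E
```

```text
[627.53489778 233.80204219  82.65377217] 198.9727036737012 10.3333 [-0.03372454 -0.05559283  1.00886428]
(array([632.62876334, 232.76937664]), 187) (array([634.36976527, 230.10612337]), 182)
[[255, np.float64(-0.001), np.float64(-0.001), np.float64(0.0), np.float64(0.056)], [255, np.float64(-0.0021), np.float64(-0.002), np.float64(0.0), np.float64(0.112)], [255, np.float64(-0.0031), np.float64(-0.0031), np.float64(0.0), np.float64(0.167)], [255, np.float64(-0.0041), np.float64(-0.0041), np.float64(0.0), np.float64(0.223)], [255, np.float64(-0.0051), np.float64(-0.0051), np.float64(0.0001), np.float64(0.279)]]
[[255, np.float64(-0.0006), np.float64(-0.0011), np.float64(0.0), np.float64(0.035)], [255, np.float64(-0.0011), np.float64(-0.0023), np.float64(0.0), np.float64(0.07)], [255, np.float64(-0.0017), np.float64(-0.0034), np.float64(0.0), np.float64(0.105)], [255, np.float64(-0.0021), np.float64(-0.0046), np.float64(0.0), np.float64(0.14)], [255, np.float64(-0.0026), np.float64(-0.0058), np.float64(0.0), np.float64(0.175)]]
[[255, np.float64(-0.0006), np.float64(-0.0011), 0.0, np.fl
[... 332 characters left out ...]
 np.float64(-0.0011), 0.0, np.float64(0.035)], [255, np.float64(-0.0011), np.float64(-0.0023), 0.0, np.float64(0.07)], [255, np.float64(-0.0017), np.float64(-0.0034), 0.0, np.float64(0.105)], [255, np.float64(-0.0021), np.float64(-0.0046), 0.0, np.float64(0.14)], [255, np.float64(-0.0026), np.float64(-0.0058), 0.0, np.float64(0.175)]]
[[255, np.float64(-0.0006), np.float64(-0.0011), 0.0, np.float64(0.035)], [255, np.float64(-0.0011), np.float64(-0.0023), 0.0, np.float64(0.07)], [255, np.float64(-0.0017), np.float64(-0.0034), 0.0, np.float64(0.105)], [255, np.float64(-0.0021), np.float64(-0.0046), 0.0, np.float64(0.14)], [255, np.float64(-0.0026), np.float64(-0.0058), 0.0, np.float64(0.175)]]
```

First to 74°, then four-degree steps watching the force.

{"op": "move_arm", "data": {"deltas": [[255, -0.001, -0.001, 0, 0.056], [255, -0.002, -0.002, 0, 0.112], [255, -0.003, -0.003, 0, 0.167], [255, -0.004, -0.004, 0, 0.223], [255, -0.005, -0.005, 0, 0.279]]}}

```text
t: 10.75
ee_pos: [633.9, 230.8, 82.7]
orientation: [0.078, -3.14, 0.0]
ft_force: [-0.2, 0.2, 0.4]
width: 0.3
```

{"op": "move_arm", "data": {"deltas": [[255, -0.0006, -0.0011, 0, 0.035], [255, -0.0011, -0.0023, 0, 0.07], [255, -0.0011, -0.0023, 0, 0.07]]}}

```text
t: 11.0
ee_pos: [635.2, 228.4, 82.7]
orientation: [0.03, 3.141, -0.0]
ft_force: [0.7, -0.1, 0.3]
width: 0.9
```

{"op": "move_arm", "data": {"deltas": [[255, -0.0006, -0.0011, 0, 0.035], [255, -0.0011, -0.0023, 0, 0.07], [255, -0.0011, -0.0023, 0, 0.07]]}}

```text
t: 11.25
ee_pos: [636.2, 226.4, 82.7]
orientation: [-0.139, -3.138, -0.001]
ft_force: [-0.4, 2.0, -0.0]
width: 0.3
```

{"op": "move_arm", "data": {"deltas": [[255, -0.0006, -0.0011, 0, 0.035], [255, -0.0011, -0.0023, 0, 0.07], [255, -0.0011, -0.0023, 0, 0.07]]}}

```text
t: 11.5
ee_pos: [637.1, 224.2, 82.7]
orientation: [0.247, 3.132, 0.001]
ft_force: [0.6, 2.0, -0.3]
width: 0.4
```

{"op": "move_arm", "data": {"deltas": [[255, -0.0006, -0.0011, 0, 0.035], [255, -0.0011, -0.0023, 0, 0.07], [255, -0.0011, -0.0023, 0, 0.07]]}}

```text
t: 11.75
ee_pos: [637.8, 221.4, 82.6]
orientation: [-0.355, -3.121, 0.0]
ft_force: [1.1, 0.9, 0.1]
width: 0.5
```

```bash
python3 - <<'E'
from h import *
p,t,o=pose();print(p,t%360,o['t'],o['ft_force'],tip(90))
zoom('scene',[610,220,80],'pics/s10.png',30,600,pts=[])
print([(d['conf'],np.round(d['location'],1)) for d in place_of('scene','fin_end')])
print(get_obs()['ft_force'])
E
```

```text
[637.79372906 221.3516937   82.64463152] 167.00919447978805 11.75 [1.1365467  0.87435391 0.10057592] (array([638.11648552, 221.35304239]), 167)
[(0.92, array([641.8, 199.8,  84.2]))]
[0.70287943 1.03812438 0.39543306]
```

View pics/s10.png

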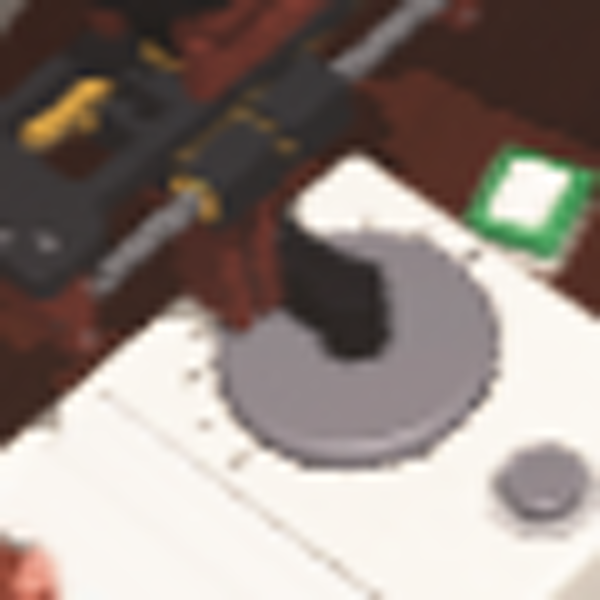

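{"op": "move_arm", "data": {"deltas": [[255, -0.0006, -0.0011, 0, 0.035], [255, -0.0011, -0.0023, 0, 0.07], [255, -0.0011, -0.0023, 0, 0.07]]}}

```text
t: 12.1
ee_pos: [638.3, 218.7, 82.7]
orientation: [-0.465, -3.107, 0.0]
ft_force: [0.6, -0.1, 0.3]
width: 0.2
```

{"op": "move_arm", "data": {"deltas": [[255, -0.0006, -0.0011, 0, 0.035], [255, -0.0011, -0.0023, 0, 0.07], [255, -0.0011, -0.0023, 0, 0.07]]}}

```text
t: 12.35
ee_pos: [638.7, 216.2, 82.7]
orientation: [-0.573, -3.089, 0.0]
ft_force: [-0.2, 0.5, -0.2]
width: 0.6
```

{"op": "move_arm", "data": {"deltas": [[255, -0.0006, -0.0011, 0, 0.035], [255, -0.0011, -0.0023, 0, 0.07], [255, -0.0011, -0.0023, 0, 0.07]]}}

```text
t: 12.6
ee_pos: [639.0, 214.1, 82.7]
orientation: [0.681, 3.067, 0.001]
ft_force: [0.3, 1.7, -0.1]
width: 0.7
```

{"op": "move_arm", "data": {"deltas": [[255, -0.0006, -0.0011, 0, 0.035], [255, -0.0011, -0.0023, 0, 0.07], [255, -0.0011, -0.0023, 0, 0.07]]}}

```text
t: 12.85
ee_pos: [639.1, 211.6, 82.7]
orientation: [0.787, 3.041, 0.001]
ft_force: [0.6, 1.3, 0.2]
width: 0.2
```

```bash
python3 - <<'E'
from h import *
p,t,o=pose();print(p,t%360,o['t'],o['ft_force'],tip(106))
zoom('scene',[610,220,80],'pics/s11.png',30,600,pts=[])
print([(d['conf'],np.round(d['location'],1)) for d in place_of('scene','fin_end')])
E
```

```text
[639.05291243 211.60416723  82.72376104] 150.99375448167535 12.85 [0.55482031 1.33385024 0.24289603] (array([639.47199898, 211.29193703]), 151)
[(0.73, array([640.6, 190.1,  87.1]))]
```

View pics/s11.png

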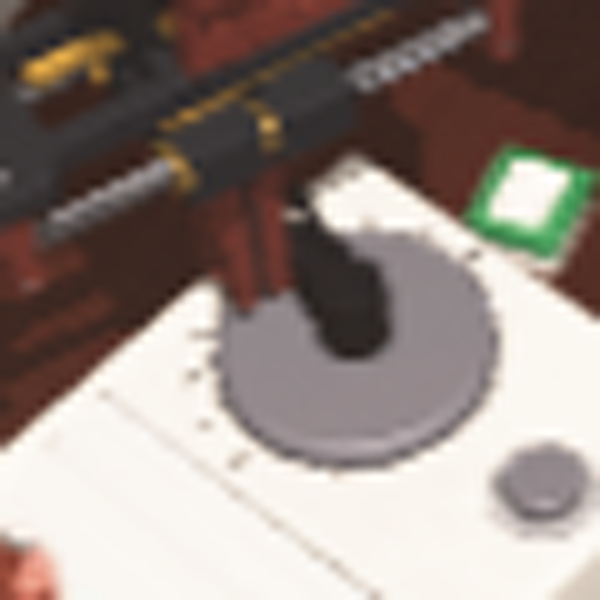

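{"op": "move_arm", "data": {"deltas": [[255, -0.0006, -0.0011, 0, 0.035], [255, -0.0011, -0.0023, 0, 0.07], [255, -0.0011, -0.0023, 0, 0.07]]}}

```text
t: 13.2
ee_pos: [638.8, 208.6, 82.7]
orientation: [-0.894, -3.012, 0.001]
ft_force: [0.8, 0.3, 0.1]
width: 0.3
```

{"op": "move_arm", "data": {"deltas": [[255, -0.0006, -0.0011, 0, 0.035], [255, -0.0011, -0.0023, 0, 0.07], [255, -0.0011, -0.0023, 0, 0.07]]}}

```text
t: 13.45
ee_pos: [638.3, 205.9, 82.6]
orientation: [-0.998, -2.979, 0.001]
ft_force: [0.4, -0.5, -0.5]
width: 0.2
```

{"op": "move_arm", "data": {"deltas": [[255, -0.0006, -0.0011, 0, 0.035], [255, -0.0011, -0.0023, 0, 0.07], [255, -0.0011, -0.0023, 0, 0.07]]}}

```text
t: 13.7
ee_pos: [637.8, 203.5, 82.6]
orientation: [-1.101, -2.942, 0.001]
ft_force: [-0.7, 0.6, 0.7]
width: 0.4
```

```bash
python3 - <<'E'
from h import *
p,t,o=pose();print(p,t%360,o['t'],o['ft_force'],tip(118))
zoom('scene',[610,220,80],'pics/s12.png',30,600,pts=[])
print([(d['conf'],np.round(d['location'],1)) for d in place_of('scene','fin_end')])
print([A+42*np.array([np.cos(np.radians(77-t)),np.sin(np.radians(77-t))]) for t in (120,130,140)])
E
```

```text
[637.80765858 203.51705898  82.62123305] 138.95011330615867 13.7 [-0.65455507  0.57148369  0.68865338] (array([638.63173957, 203.71352873]), 139)
[(0.66, array([631.2, 185.4,  85.9])), (0.31, array([649.7, 341.2,  51.4])), (0.27, array([600. , 106.2,   3.6]))]
[array([633.71685547, 182.85606888]), array([628.27623097, 177.95730858]), array([622.06760099, 174.07772598])]
```

View pics/s12.png

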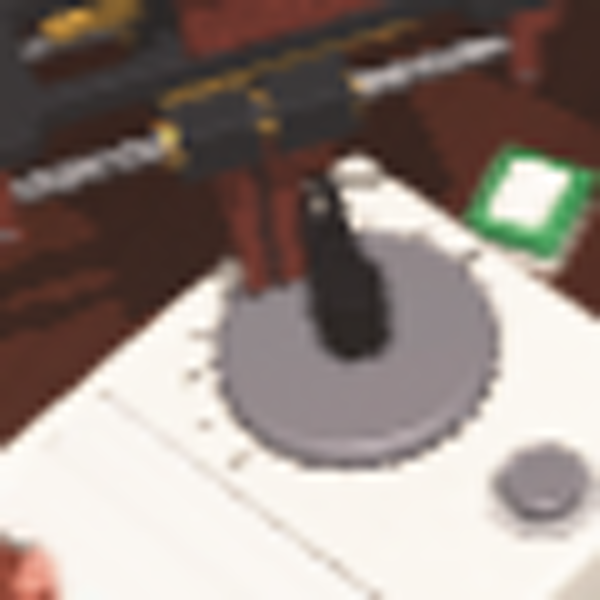

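{"op": "move_arm", "data": {"deltas": [[255, -0.0006, -0.0011, 0, 0.035], [255, -0.0011, -0.0023, 0, 0.07], [255, -0.0011, -0.0023, 0, 0.07]]}}

```text
t: 14.05
ee_pos: [637.4, 201.5, 82.7]
orientation: [1.205, 2.901, 0.001]
ft_force: [-0.0, 1.6, -0.6]
width: 0.5
```

{"op": "move_arm", "data": {"deltas": [[255, -0.0006, -0.0011, 0, 0.035], [255, -0.0011, -0.0023, 0, 0.07], [255, -0.0011, -0.0023, 0, 0.07]]}}

```text
t: 14.3
ee_pos: [636.7, 199.1, 82.7]
orientation: [1.305, 2.857, 0.001]
ft_force: [1.2, 1.1, -0.9]
width: -0.0
```

{"op": "move_arm", "data": {"deltas": [[255, -0.0006, -0.0011, 0, 0.035], [255, -0.0011, -0.0023, 0, 0.07], [255, -0.0011, -0.0023, 0, 0.07]]}}

```text
t: 14.55
ee_pos: [635.3, 196.4, 82.7]
orientation: [-1.404, -2.811, 0.001]
ft_force: [0.1, 0.2, 0.5]
width: 0.2
```

{"op": "move_arm", "data": {"deltas": [[255, -0.0006, -0.0011, 0, 0.035], [255, -0.0011, -0.0023, 0, 0.07], [255, -0.0011, -0.0023, 0, 0.07]]}}

```text
t: 14.8
ee_pos: [634.0, 194.1, 82.6]
orientation: [-1.501, -2.759, 0.001]
ft_force: [-0.3, -0.5, -0.9]
width: 0.2
```

```bash
python3 - <<'E'
from h import *
p,t,o=pose();print(p,t%360,o['t'],o['ft_force'],tip(134))
zoom('scene',[610,220,80],'pics/s13.png',30,600,pts=[])
print([(d['conf'],np.round(d['location'],1)) for d in place_of('scene','fin_end')])
E
```

```text
[633.95356737 194.09257801  82.62131319] 122.91863150011224 14.8 [-0.257139   -0.5168426  -0.93084313] (array([635.10518406, 194.19372494]), 123)
[(0.67, array([620.7, 173.6,  86.1])), (0.67, array([ 526.9, -295.7,    5.2]))]
```

View pics/s13.png

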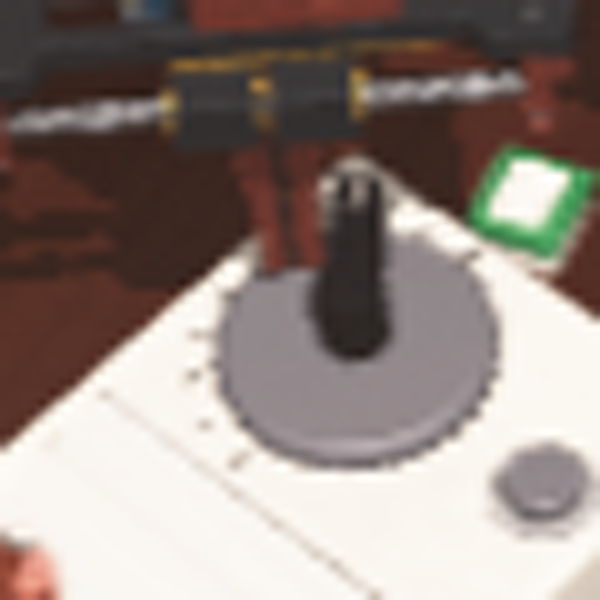

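{"op": "move_arm", "data": {"deltas": [[255, 0, 0.004, 0, 0], [255, 0, 0.008, 0, 0], [255, 0, 0.008, -0.02, 0], [255, 0, 0.008, -0.04, 0], [255, 0, 0.008, -0.06, 0]]}}

```text
t: 15.32
ee_pos: [641.0, 198.9, 143.0]
orientation: [-1.501, -2.759, 0.001]
ft_force: [0.0, -0.4, 0.3]
width: 0.2
```

```bash
python3 - <<'E'
from h import *
p,t,o=pose();print(p,t%360,o['t'],o['ft_force'])
s=(*p,t%360)
rows(lin(s,(528.7,228.6,110,t%360),5),s)
zoom('scene',[610,220,80],'pics/s14.png',30,600)
for n in('scene','top'):
  get_image(n)
  for th in('fin_end','button_top'): print(n,th,[(round(d['conf'],2),np.round(d['location'],1)) for d in place_of(n,th)[:1]])
E
```

```text
[641.04993134 198.89851416 142.95825682] 122.89618450784018 15.3167 [ 0.04234441 -0.35206267  0.27957115]
[[255, np.float64(0.0172), np.float64(-0.0156), np.float64(0.0066), np.float64(-0.0)], [255, np.float64(0.0344), np.float64(-0.0313), np.float64(0.0132), np.float64(-0.0)], [255, np.float64(0.0516), np.float64(-0.0469), np.float64(0.0198), np.float64(-0.0)], [255, np.float64(0.0688), np.float64(-0.0626), np.float64(0.0264), np.float64(-0.0)], [255, np.float64(0.086), np.float64(-0.0782), np.float64(0.033), np.float64(-0.0)]]
scene fin_end [(0.6, array([617.7, 174.9,  83.3]))]
scene button_top [(0.37, array([527.8, 229. ,  57.5]))]
top fin_end []
top button_top []
```

View pics/s14.png

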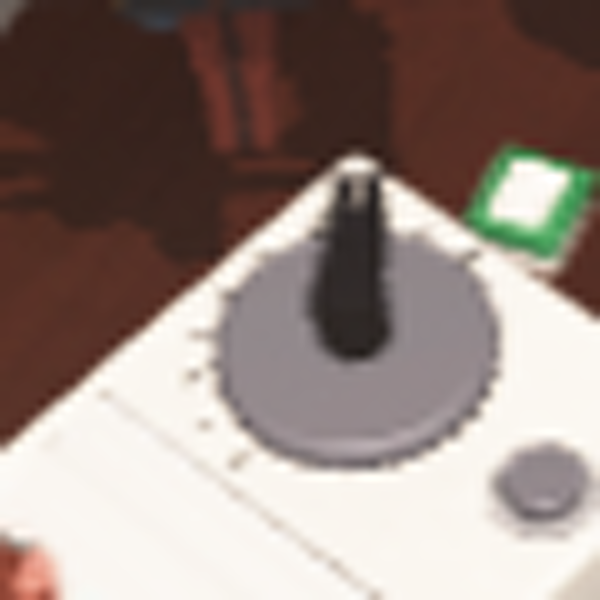

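{"op": "move_arm", "data": {"deltas": [[255, 0.017, -0.0155, 0, 0], [255, 0.034, -0.031, 0, 0], [255, 0.052, -0.047, 0, 0], [255, 0.069, -0.0625, 0.01, 0], [255, 0.086, -0.078, 0.03, 0]]}}

```text
t: 16.08
ee_pos: [528.8, 229.2, 113.3]
orientation: [1.502, 2.757, 0.003]
ft_force: [-0.1, 0.9, -0.4]
width: 0.6
```

{"op": "move_arm", "data": {"deltas": [[255, 0, 0, 0.015, 0], [255, 0, 0, 0.025, 0], [255, 0, 0, 0.025, 0], [255, 0, 0, 0.025, 0], [255, 0, 0, 0.025, 0]]}}

```text
t: 16.5
ee_pos: [529.8, 228.6, 88.0]
orientation: [1.504, 2.758, 0.001]
ft_force: [-0.5, -0.8, -0.1]
width: 0.3
```

```bash
python3 - <<'E'
from h import *
p,t,o=pose();print(p,t%360,o['t'],o['ft_force'])
zoom('scene',[550,220,70],'pics/s15.png',30,600,pts=[p-[0,0,14]])
E
```

```text
[529.82677806 228.63584094  87.96356763] 122.80239986129122 16.5 [-0.54097487 -0.75908957 -0.09984059]
```

View pics/s15.png

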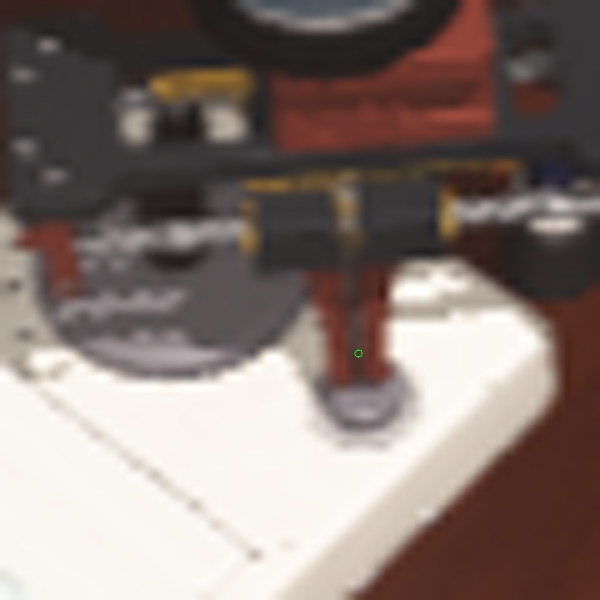

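{"op": "move_arm", "data": {"deltas": [[255, 0.0005, 0, 0.004, 0], [255, 0.0005, 0, 0.008, 0], [255, 0.0005, 0, 0.011, 0], [255, 0.0005, 0, 0.011, 0]]}}

```text
t: 16.88
ee_pos: [528.2, 228.8, 76.1]
orientation: [-1.503, -2.758, 0.001]
ft_force: [-0.1, -0.2, -0.7]
width: 0.8
```

{"op": "move_arm", "data": {"deltas": [[255, 0, 0, 0.002, 0], [255, 0, 0, 0.004, 0], [255, 0, 0, 0.004, 0], [255, 0, 0, 0.004, 0]]}}

```text
t: 17.22
ee_pos: [528.6, 229.0, 72.8]
orientation: [1.503, 2.759, 0.0]
ft_force: [0.3, -0.3, 1.8]
width: 0.3
```

{"op": "move_arm", "data": {"deltas": [[255, 0, 0, 0.001, 0], [255, 0, 0, 0.002, 0], [255, 0, 0, 0.002, 0], [255, 0, 0, 0.002, 0]]}}

```text
t: 17.55
ee_pos: [528.6, 229.1, 70.8]
orientation: [1.503, 2.758, 0.0]
ft_force: [-0.7, -0.5, 3.9]
width: 0.2
```

{"op": "move_arm", "data": {"deltas": [[255, 0, 0, 0.001, 0], [255, 0, 0, 0.0015, 0], [255, 0, 0, 0.0015, 0], [255, 0, 0, 0.0015, 0]]}}

```text
t: 17.88
ee_pos: [528.6, 229.1, 69.4]
orientation: [1.503, 2.759, 0.0]
ft_force: [-1.3, -0.5, 5.7]
width: 0.3
```

{"op": "move_arm", "data": {"deltas": [[255, 0, 0, 0.0005, 0], [255, 0, 0, 0.001, 0], [255, 0, 0, 0.001, 0], [255, 0, 0, 0.001, 0]]}}

```text
t: 18.22
ee_pos: [528.6, 229.1, 69.1]
orientation: [1.503, 2.758, 0.0]
ft_force: [-3.1, -2.2, 12.5]
width: 0.6
```

Bottomed out (force rising to 12 N). Lift off.

{"op": "move_arm", "data": {"deltas": [[255, 0, 0, -0.005, 0], [255, 0, 0, -0.015, 0], [255, 0, 0, -0.035, 0], [255, 0, 0, -0.06, 0], [255, 0, 0, -0.09, 0]]}}

```text
t: 18.63
ee_pos: [527.3, 228.6, 158.0]
orientation: [-1.502, -2.757, 0.004]
ft_force: [0.5, -0.0, -0.0]
width: 0.4
```

```bash
python3 - <<'E'
from h import *
p,t,o=pose();print(p,t%360,o['t'],o['ft_force'])
# draw back toward base at height 160
print((300*0+np.array([np.cos(.405),np.sin(.405)])*380))
s=(*p,t%360);rows(lin(s,(380*.92,380*.39,200,t%360),8),s)
E
```

```text
[527.29243474 228.62498138 158.02868197] 122.82963814806863 18.6333 [ 0.54378071 -0.00226323 -0.04106695]
[349.25891092 149.72712894]
[[255, np.float64(0.0036), np.float64(-0.0241), np.float64(-0.0052), np.float64(-0.0)], [255, np.float64(0.0072), np.float64(-0.0482), np.float64(-0.0105), np.float64(-0.0)], [255, np.float64(0.0108), np.float64(-0.0723), np.float64(-0.0157), np.float64(-0.0)], [255, np.float64(0.0144), np.float64(-0.0965), np.float64(-0.021), np.float64(-0.0)], [255, np.float64(0.018), np.float64(-0.1206), np.float64(-0.0262), np.float64(-0.0)]]
[[255, np.float64(0.0036), np.float64(-0.0241), np.float64(-0.0052), np.float64(-0.0)], [255, np.float64(0.0072), np.float64(-0.0482), np.float64(-0.0105), np.float64(-0.0)], [255, np.float64(0.0108), np.float64(-0.0723), np.float64(-0.0157), np.float64(-0.0)]]
```

Draw back a little so both cameras can see the result.

{"op": "move_arm", "data": {"deltas": [[255, 0.0036, -0.024, -0.005, 0], [255, 0.007, -0.048, -0.01, 0], [255, 0.011, -0.072, -0.016, 0], [255, 0.014, -0.096, -0.021, 0], [255, 0.018, -0.12, -0.026, 0]]}}

```text
t: 19.05
ee_pos: [416.7, 178.6, 184.6]
orientation: [-1.503, -2.759, 0.0]
ft_force: [-0.1, 0.2, 0.2]
width: 0.4
```

{"op": "move_arm", "data": {"deltas": [[255, 0, 0, 0, 0], [255, 0, 0, 0, 0], [255, 0, 0, 0, 0]]}}

```text
t: 19.3
ee_pos: [418.8, 179.5, 184.6]
orientation: [1.503, 2.758, 0.002]
ft_force: [0.4, -0.1, -0.2]
width: 0.7
```

```bash
python3 - <<'E'
from h import *
p,t,o=pose();print(p,o['t'],o['ft_force'],np.abs(o['qvel']).max())
zoom('scene',[600,230,80],'pics/s16.png',50,600)
zoom('top',[600,230,80],'pics/t16.png',50,600)
for n in('scene','top'):
  for th in('fin_end','button_top','dial_axis','petri_0','eyepiece','cover_box','timer','oil_bottle'): print(n,th,[(round(d['conf'],2),np.round(d['location'],1)) for d in place_of(n,th)[:1]])
E
```

```text
[418.7891968  179.50717102 184.62137554] 19.3 [ 0.39960329 -0.10393039 -0.18481953] 0.017112398316003054
scene fin_end [(0.91, array([622.4, 174.6,  83.5]))]
scene button_top [(0.54, array([527.1, 230. ,  58.1]))]
scene dial_axis [(0.73, array([598.7, 212.1,  60.2]))]
scene petri_0 [(0.63, array([649.5, 341.4,  47.2]))]
scene eyepiece [(0.72, array([519.7, 126.1,   1.8]))]
scene cover_box []
scene timer [(0.88, array([611.7, 451.9,  -0. ]))]
scene oil_bottle [(0.43, array([683.8, 427.8,  -1.6]))]
top fin_end [(0.96, array([621. , 172.4,  85.9]))]
top button_top [(0.43, array([529.4, 225.6,  57.3]))]
top dial_axis [(0.9, array([600.7, 214.8,  64. ]))]
top petri_0 [(0.55, array([649.3, 343.6,  47.6]))]
top eyepiece [(0.42, array([520.3, 128.5,   2. ]))]
top cover_box [(0.6, array([597.5, 113.8,  -2.6]))]
top timer []
top oil_bottle [(0.55, array([598.6, 111.2,  -4.4]))]
```

View pics/s16.png

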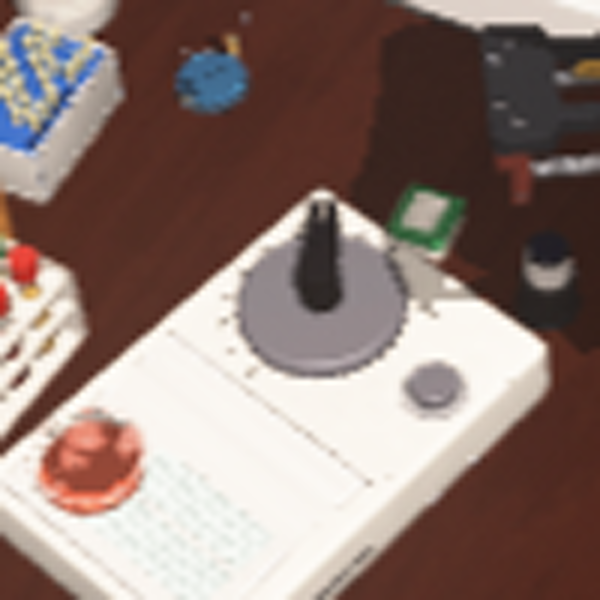

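View pics/t16.png

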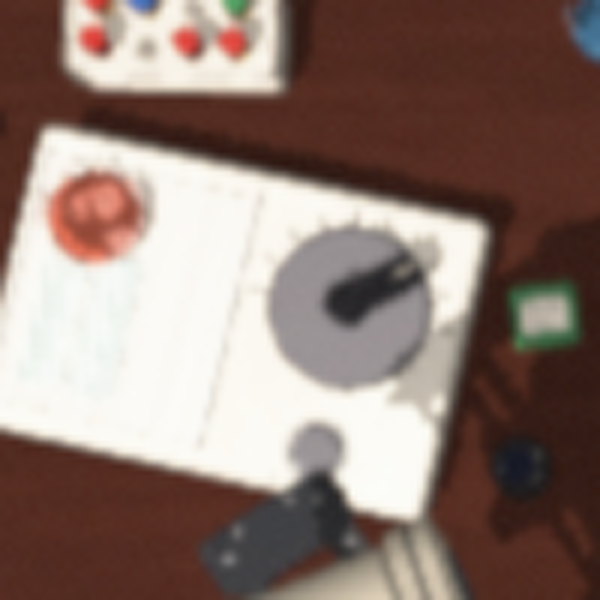

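```bash
python3 -c "
from workcell import *
print(close_job())"
```

```text
the job is handed in; nothing more can be done
None
```

I pushed the dial's fin clockwise with the closed fingertips by four clicks, from the 60° stop to the 140° stop. I then pressed the start button to its bottom, lifted off, drew the arm back and handed the job in at about 20 s.

**Dial:** the last readings put the fin's end 51.5 mm (scene camera) and 55.2 mm (top camera) from where it began. Four clicks should give 54 mm. These readings are only good to about 4 mm, but my fingertip stopped at about 134°, well short of the next click. The finger was free of contact after the fourth click.

**Button:** the upward force rose from about 4 N to 12.5 N at the bottom, which shows it was fully down. The pictures afterwards show it standing up again.

**Bystanders:** the dish, eyepiece, cover box, timer and bottle were each found by at least one camera within about 4 mm of where they started. I did not measure the forceps again; the arm did not work near them.

**Disagreements:**
- The cameras differed by about 3 mm on the dial's place, so I used the contact force to settle it.
- The fingertips turned out to be about 10 mm half-thick, not the 13.5 mm I first assumed, so contact came later than planned.
- In the last look, the top camera's oil bottle reading was a false match on the cover box, and it missed the timer.

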